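# Load the block heater and snap its lid home

## Robot

A 6-joint arm with a two-finger parallel gripper is mounted at the origin on the work surface. World frame = base frame: x ahead of the robot, y to its left, z up, the work surface at z = 0. Lengths are in mm, angles in rad, forces in N, time in s.
With the tool pointing down it reaches from about 275 to 825 mm from the base axis. Payload 4.9 kg.
Tool frame: the origin (TCP) lies between the finger pads; the fingertips stand tip_reach ahead of it and the grasp point (between the pads) is the TCP (tip_reach is the distance from the TCP to the fingertips, in mm); y points along the fingers, z is the direction in which the jaws open and shut, and the axes are right-handed (so a half turn about y gives the same grasp; the last joint's range is limited). The gripper opens to 85 mm and grips with 20 to 120 N. Pads are 22 mm wide; open, the fingers measure 114 mm over their backs; the gripper's body (76 mm by 85 mm) begins 54 mm behind the grasp point. The pads swing forward as they close: fully open they stand 13 mm farther back than shut.
Start: joints at [-1.291, 0.326, -0.193, 1.052, 0, 1.437], TCP at [221.164, -503.592, 250.281] pointing down, gripper open.
Joint ranges: [-2.65, 2.65], [-0.97, 1.79], [-1.3, 1.35], [-1.93, 2.1], [-1.47, 1.37], [-3.14, 3.14]. Speed limits (rad/s): [2.57, 2.57, 3.14, 3.14, 3.14, 3.14].

## Interface

Orientations are given as a unit quaternion [w, x, y, z].
In Python, from rig import sense, get_image, finish_job, tip_reach gives the robot as it stands.
- The arm moves only by the shell command python3 -m jog 'ROWS' [FORCE]. ROWS is JSON, one flat list of numbers, 7 for each row, row after row: the gripper command: -1 is shut, 1 is fully open, values between are in proportion, then the shift along the tool's x, y, z in cm, then the turn, a rotation vector about the tool's x, y, z in rad. A call has 1 to 20 rows; each row is the pose to reach, as a shift and turn from the pose measured when the call began, along the tool's axes at that moment; what a row does not reach only later rows make up. A row lasts 1/10 s, in which the tool goes at most 50 mm and 8.59 degrees, less where a joint would pass 70% of its speed; a pose out of reach is approached as far as the arm can. A call with a gripper value outside its range is refused whole. The fingers move at their own pace and stop on an object; FORCE is the grip in N (left out, the last holds). Time passes only in rows, so rows that repeat a pose let the fingers close. It gives the time, the measured TCP pose, the force and the opening at its end, in the units of the state.
- sense(): the state, without advancing time (a new reading comes with each control period).
- get_image(name): name is "scene" or "top" or "wrist"; returns a dict with "img" (480x640x3 uint8, red, green, blue), "z_map" (480x640 float32, mm along the optical axis (not along the pixel's ray), 0 where there is no reading), "mtx" (3x3 intrinsics, pixels), "world_to_cam" (4x4, takes a point from world to camera coordinates). Camera axes: x right, y up, looking along -z (the intrinsics and any distortion apply to the point x, -y, -z); pixel columns grow to the right and rows downward; lengths in mm; the calibration is good to about 2 mm. The wrist camera is an equidistant fisheye: a pixel r from the principal point sees the ray r / f radians off the axis. A picture is of the moment at which its call begins.
- finish_job(): hands the job in, once; it reports no verdict.
The state is a dict: "time": time; "qpos": joint angles; "joint_vel": joint speeds; "effort": joint torques, N m; "eef_pos": TCP position; "eef_rot": TCP orientation; "wrist_force": force on the tool from outside, world axes, zero at the start; "moment": the same for the moment, N m; "gripper_width": finger opening in mm.
Only numpy, scipy, OpenCV 4.12 (cv2) and the standard library are available. Lean on these libraries where they do the work, as an engineer would, in place of code of your own. Each camera call takes 0.05 s, during which the arm holds its last target. There are 200 camera calls.

## Task

Get the dry-block heater ready for a run: set the oblong aluminium block that carries the sample tubes squarely down in the heater's well, fully home, and let go of it; then put the grey lid over it and press it straight down until both spring catches snap over its beads and it lies flat on the deck. Do not let go then: finish with the gripper still on the lid, pressing it firmly down on its seal. Leave everything else on the bench where it is.

Things in the scene. Friction and masses are not known exactly. Their poses are not given: they have to be found in the camera images.
- heater: Dry-block heater, fixed: white box with a sloping front panel at -x and a flat aluminium deck on top, 70 mm above the bench; x from -133 to +68 mm, y +-80 mm. Origin under the well's centre; x from panel to back, y along the well's long side, z up. Four steel locating pins stand 15 mm above the deck, 8 mm thick, tapered in their top 4 mm, at x = +-31.5, y = +-41.5 mm.
- well (a point): Centre of the mouth of the heater's well, level with the deck, axes as the heater's. The well is a pocket 47 mm (x) by 65 mm (y), 24 mm deep, rim chamfered 3 mm.
- block_center (a point): Centre (half-way up) of the loose tube block: aluminium, oblong, 44 mm (x) by 62 mm (y) by 46 mm high, about 0.26 kg, 3 x 4 bores, ten with white-capped tubes 5 mm proud of its top. Fits the well either way round, 1.5 mm play each side. Fully home it stands 22 mm above the deck, its centre 1 mm below the point well, so hold it in its upper 18 mm.
- lid_grip (a point): Point in the grip bar of the loose grey lid, 8 mm below the bar's top, 56 mm above the lid's rim. The lid is an open-bottomed hood 82 mm (x) by 102 mm (y) by 36 mm high, walls 4 mm, about 0.13 kg; the bar on its flat top is 60 mm (x) by 16 mm (y) by 28 mm high. It goes on either way round with x, y along those of well, over the pins with 1.5 mm play. Home: lid_grip 56 mm above well.
- lid_rim (a point): Centre of the lid's lower rim (its underside). Low on each short wall (the y ends) a bead sticks out 5 mm. The beads meet the catches when the rim is about 10 mm above the deck; from there some 8 to 16 N of downward push are needed, until the push falls off suddenly as the beads pass the noses; the catches then draw the rim down the last 6 mm to the deck. Home: lid_rim level with well.
- catch_left (a joint): Sprung steel catch on the deck, y = +52 mm from the well's centre, 24 mm wide along x, nose 11 mm and tip 26 mm above the deck. Value in rad: 0 at rest, up to 0.07 to 0.1 while a bead pushes it aside, back to about 0 once snapped over the bead.
- catch_right (a joint): The same catch on the other side, y = -52 mm from the well's centre; same values.
- spare_center (a point): Centre of another loose aluminium block, square, 58 x 58 x 46 mm, with four wide empty bores. It does not fit the well; leave it alone.
- rack: White rack of capped glass tubes, 115 (x) x 66 (y) x 82 mm high, loose, origin under its centre; leave alone.
- bottle: Amber reagent bottle, 72 mm across, 150 mm high, loose, origin under its centre; leave alone.
- beaker: Glass beaker, 70 mm across, 90 mm high, loose, origin under its centre; leave alone.
- tip_box: Pipette tip box, 122 (x) x 84 (y) x 63 mm high, loose, origin under its centre; leave alone.
- pen: Marker pen lying on the bench, 125 mm along its y, 13 mm thick, loose, origin under its centre; leave alone.

How it is judged (in metres and radians):
On the way, in this order (a step that is already met when the one before it is completed fails the run):
1. the tube block is home in the well, square and let go (z of block_center in the frame of well below 0.0015 m and horizontal distance between block_center and well below 0.005 m and angle between the x axis of block_center and the x axis of well, either way round below 0.12 rad and angle between the z axis of block_center and the z axis of well, either way round below 0.06 rad and contact force between the fingers and block below 0.3 N), for 0.2 s.
2. the lid has been pressed past both catches and lies on the deck (z of lid_grip in the frame of well below 0.0578 m and horizontal distance between lid_grip and well below 0.006 m and angle between the x axis of lid_grip and the x axis of well, either way round below 0.1 rad and angle between the z axis of lid_grip and the z axis of well, either way round below 0.05 rad and value of joint each of catch_left, catch_right below 0.04 rad), for 0.2 s.
At the end, for the whole second after the job is handed in: The tube block stands in the well, within 2.5 mm of its floor, square and upright; the lid lies on the deck (within 1.8 mm) under both catches, centred and level; the gripper is still on the lid and presses it down, so that the lid bears on the heater with more than 5 N (all of step 2 and z of block_center in the frame of well below 0.0015 m and horizontal distance between block_center and well below 0.005 m and angle between the x axis of block_center and the x axis of well, either way round below 0.12 rad and angle between the z axis of block_center and the z axis of well, either way round below 0.06 rad and contact force between the fingers and lid above 2 N and contact force between lid and heater above 5 N); the arm keeps its last pose, push and grip.
It fails at once if a bystander (spare block, rack, bottle, beaker, tip box, pen) was moved by more than 40 mm (distance of any of spare_center, rack, bottle, beaker, tip_box, pen from where it was at the start of the episode above 0.04 m).
It also fails if it takes over 67 s, if anything falls off the work surface, if the arm or the gripper's body presses on something with over 40 N, if the wrist force passes 120 N, or if a joint passes its speed limit or range.

## Working session

There is one attempt and no reset: what is moved stays moved. The work goes in short steps, Python scripts to look and compute and a shell command to move; the robot and the scene stay as the last step left them, time stands still between calls to the robot, and variables do not carry over. Pictures are saved under pics/ and viewed, about 8 in all and at most 12, crops included, and the job is handed in when it is done.

```bash
mkdir -p pics; ls; cat > h.py <<'E'
import numpy as np, cv2
from rig import sense, get_image, tip_reach
from scipy.spatial.transform import Rotation as R
def cloud(d):
    z=d["z_map"];K=d["mtx"];T=np.linalg.inv(d["world_to_cam"])
    v,u=np.mgrid[:480,:640]
    P=np.stack([(u-K[0,2])/K[0,0]*z,-(v-K[1,2])/K[1,1]*z,-z,np.ones_like(z)],-1)
    W=(P@T.T)[...,:3]; W[z<=0]=np.nan
    return W
def save(n,f):
    d=get_image(n); cv2.imwrite(f,d["img"][...,::-1]); np.savez(f+".npz",**d); return d
E
python3 - <<'E'
from h import *
s=sense();print(s,tip_reach)
for n in("top","scene","wrist"):
    d=save(n,f"pics/{n}0.png"); print(n,d["mtx"].tolist(),np.round(d["world_to_cam"],3).tolist(),[k for k in d])
E
```

```text
pics
{'time': 0.0, 'qpos': array([-1.29122374e+00,  3.26923875e-01, -1.93600050e-01,  1.05201353e+00,
       -1.81692598e-05,  1.43658579e+00]), 'joint_vel': array([-0.0002845 , -0.00066777,  0.00141783,  0.00069708, -0.00125292,
       -0.00143897]), 'effort': array([-2.63043166e-04, -4.43391001e+01,  2.62445837e+01,  1.54118682e-02,
       -2.22794492e-04,  4.35356455e-06]), 'eef_pos': array([ 220.98554706, -503.03751064,  249.50657672]), 'eef_rot': array([ 0.14520184, -0.14530405,  0.69264037, -0.69141339]), 'wrist_force': array([0.20442791, 0.01270447, 0.26799563]), 'moment': array([-0.01227705, -0.06936792, -0.02155309]), 'gripper_width': 85.57624318097056} 19.0
top [[567.4312393598624, 0.0, 329.5806489122154], [0.0, 567.4312393598624, 231.8959141362881], [0.0, 0.0, 1.0]] [[-0.011, -1.0, 0.015, -1.915], [0.986, -0.008, 0.164, -598.651], [-0.164, 0.016, 0.986, -1535.539], [0.0, 0.0, 0.0, 1.0]] ['img', 'z_map', 'mtx', 'world_to_cam']
scene [[493.06518745867066, 0.0, 315.1783013109444], [0.0, 493.06518745867066, 246.1235778218357], [0.0, 0.0, 1.0]] [[0.881, 0.474, -0.007, -522.234], [-0.325, 0.615, 0.719, 131.103], [0.344, -0.631, 0.695, -1584.884], [0.0, 0.0, 0.0, 1.0]] ['img', 'z_map', 'mtx', 'world_to_cam']
wrist [[371.64829954431775, 0.0, 315.4898752242123], [0.0, 371.64829954431775, 233.7578054106749], [0.0, 0.0, 1.0]] [[0.402, -0.916, -0.001, -549.476], [0.882, 0.387, -0.27, 35.283], [0.247, 0.108, 0.963, -379.121], [0.0, 0.0, 0.0, 1.0]] ['img', 'z_map', 'mtx', 'world_to_cam']
```

View pics/top0.png

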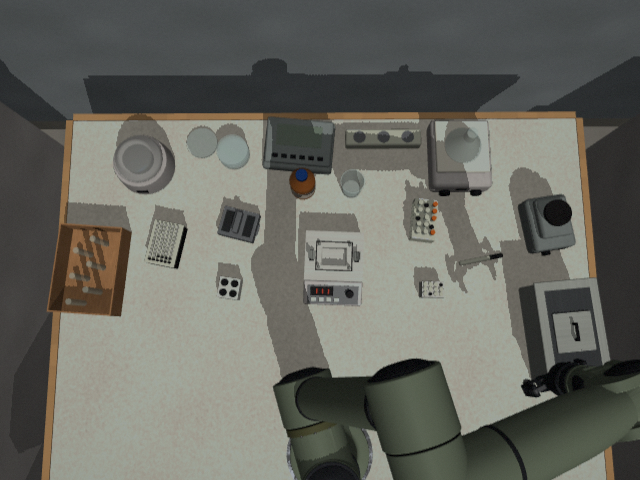

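View pics/scene0.png

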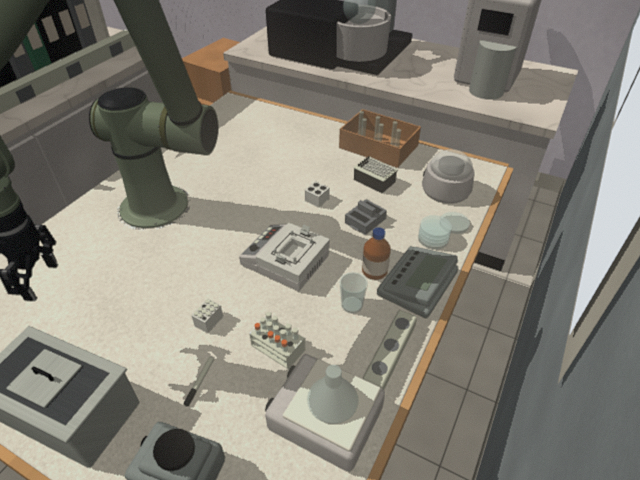

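Top view: heater at about (333,255), tube block at (431,289), spare block at (229,287), and a candidate for the lid at (239,220). I'll enlarge these.

```bash
python3 - <<'E'
from h import *
import cv2
t=cv2.imread("pics/top0.png");s=cv2.imread("pics/scene0.png")
def c(i,u,v,w=40,h=30): return cv2.resize(i[v-h:v+h,u-w:u+w],(400,300),interpolation=cv2.INTER_CUBIC)
cv2.imwrite("pics/m1.png",np.vstack([np.hstack([c(t,239,222),c(t,333,262)]),np.hstack([c(t,431,280),c(s,366,214)])]))
d=dict(np.load("pics/top0.png.npz"));W=cloud(d);np.set_printoptions(precision=0,suppress=True,linewidth=250)
for n,(u,v) in dict(lid=(239,222),heat=(333,255),blk=(431,289)).items():
    print(n,W[v,u]);print(W[v-24:v+25:3,u-27:u+28:3,2])
E
```

```text
lid [626. 244.  62.]
[[  8.   4.   2.   0.   1.   2.  -2.   0.  -7.   5.   3.  -3.  -5.  -3.  -2.   4.   3.   1.   5.]
 [  1.  -2.   1.   1.   5.  -4.  -1.   6. -10.   1.   7.   1.   5.   3.   2.   1.   4.  -1.   1.]
 [  4.  -3.   4.   2.   9.  -4.  -2.   1.  -4.   0.   1.   6.  -0.   3.   5.  -0.  -2.  -1.  -7.]
 [  2.  -5.   0.  -5.  40.  35.  40.  36.  -3.   1.  -0.  -9.   2.   2.  -0.  -7.   3.  -3.   0.]
 [  7.   3.  -5.   6.  38.  36.  40.  33.  34.  40.  34.  39.  -2.  -2.   1.  -2.   1.   3.   1.]
 [ -2.  -8.   4.  -2.  35.  41.  35.  36.  63.  64.  55.  35.  41.  32.  33.  41.  -2.  -1.   2.]
 [  2.   3.   6.   2.  36.  39.  40.  38.  64.  60.  51.  36.  41.  36.  33.  34.  10.   4.  -0.]
 [ -0.  -6.   0.  36.  42.  32.  34.  30.  70.  64.  36.  45.  37.  39.  34.  36.  -1.   3.   8.]
 [  1.   5.  10.  34.  33.  36.  42.  35.  67.  62.  41.  34.  35.  36.  38.  34.   5.  -0.   0.]
 [  7.   1.  -1.  39.  34.  35.  41.  65.  63.  52.  40.  36.  35.  44.  36.  19.   3.   7.  -1.]
 [ -4.  -2.  31.  39.  39.  33.  37.  56.  63.  nan  31.  39.  46.  35.  42.  10.  -0.   7.   5.]
 
[... 2944 characters left out ...]
5.   6.   4.]
 [ -2.   2.   8.  -2.   2.  13.  47.  nan  46.  50.  52.  45.  49.  41.  -7.  -1.  -2.   2.   3.]
 [  4.   0.  -2.  -1.   0.   0.   0.   5.  -9.   5.  -1.   4.  -1.   0.   3.  -2.  12.   5.   2.]
 [ -2.   3.  -1.  -3.   2.  -1.   2.  -1.   0.  -4.   1.   3.   0.   6.  -6. -11.  -0.  -2.   5.]
 [  1.   2.  -2.   2.   3.   5.  -3.   2.   2.  -5.   6.  -5.   3.   2.  -1.   3.   0.   5.  -6.]
 [  4.   1.  -4.   3.   8.   3.   4.   4.  -5.   6.  -4.  -3.  -0.  -1.   1.   6.   6.  -1.   2.]
 [  6.  -3.   5.   4.  -4.  -4.   2.  -1.   3.  10.  -1.   2.   2.   1.   9.  -0.  -1.  -0.  -1.]
 [  2.  -1.   2.   3.  -4.  -2.   1.   5.   4.  -1.   1.   5.   5.  -1.   3.   4.  -2.   5.   2.]]
```

View pics/m1.png

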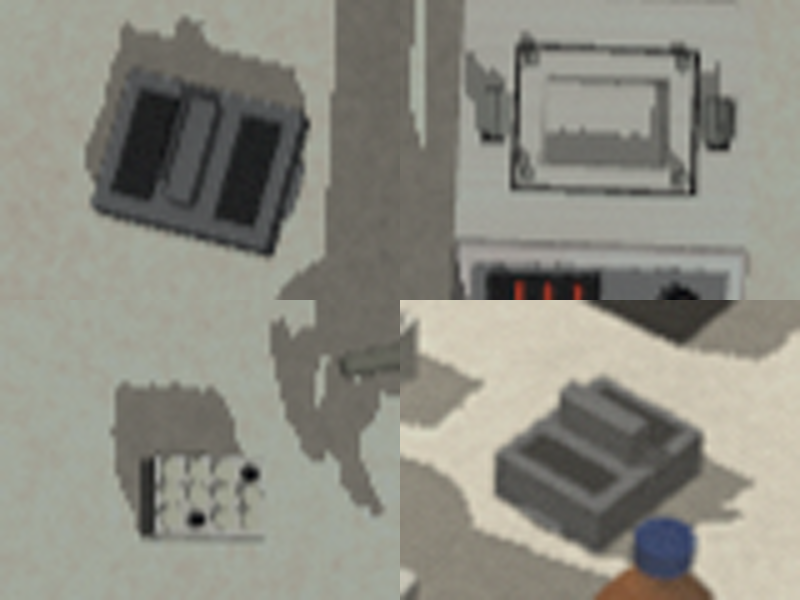

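The montage shows the lid with its bar (top left), the heater with empty well, four pins and catches (top right), and the 3x4 tube block (bottom left). Next I'll fit coarse poses from both fixed cameras.

```bash
python3 - <<'E'
from h import *
np.set_printoptions(precision=3,suppress=True)
def fit(W,c,r,zl,zh,name):
    m=(np.hypot(W[...,0]-c[0],W[...,1]-c[1])<r)&(W[...,2]>zl)&(W[...,2]<zh)
    m=cv2.morphologyEx(m.astype(np.uint8),cv2.MORPH_OPEN,np.ones((2,2)))>0
    p=W[m]; (cx,cy),(w,h),a=cv2.minAreaRect(p[:,:2].astype(np.float32))
    print(name,len(p),"c %.1f %.1f size %.1f %.1f ang %.1f medz %.1f mean %s"%(cx,cy,w,h,a,np.median(p[:,2]),p.mean(0)))
for n in("top","scene"):
    W=cloud(dict(np.load(f"pics/{n}0.png.npz")))
    print(n)
    fit(W,(437,-285),60,40,65,"block")
    fit(W,(630,240),90,26,50,"lidtop")
    fit(W,(630,240),60,54,75,"bar")
    fit(W,(530,-16),140,60,80,"heaterdeck")
    fit(W,(530,-16),42,25,60,"well")
    m=(np.hypot(W[...,0]-530,W[...,1]+16)<90)&(W[...,2]>85)
    print("catch",W[m&(W[...,1]>-16)].mean(0),W[m&(W[...,1]<-16)].mean(0))
    m=(np.abs(W[...,2]-63)<8)&(np.hypot(W[...,0]-630,W[...,1]-240)<60); p=W[m][:,:2];e=np.linalg.eigh(np.cov(p.T))[1][:,1];print("bar ang",np.degrees(np.arctan2(e[1],e[0])))
s=sense(); print(R.from_quat(s["eef_rot"],scalar_first=True).as_matrix())
E
```

```text
top
block 354 c 429.1 -300.0 size 35.9 82.1 ang 19.1 medz nan mean [nan nan nan]
lidtop 912 c 628.2 248.8 size 99.5 82.6 ang 74.9 medz nan mean [nan nan nan]
bar 126 c 628.3 248.4 size 12.8 61.1 ang 69.4 medz nan mean [nan nan nan]
heaterdeck 2602 c 524.4 -21.8 size 133.5 190.8 ang 77.2 medz nan mean [nan nan nan]
well 393 c 527.8 -20.1 size 64.9 49.3 ang 86.8 medz 47.1 mean [529.138 -20.731  48.857]
catch [533.491  43.284  91.488] [528.774 -79.731  90.939]
bar ang 165.94677129735956
scene
block 377 c 448.8 -279.7 size 42.0 84.1 ang 37.8 medz nan mean [nan nan nan]
lidtop 542 c 656.3 252.5 size 143.3 76.2 ang 56.5 medz nan mean [nan nan nan]
bar 93 c nan nan size 0.0 0.0 ang 0.0 medz nan mean [nan nan nan]
heaterdeck 1911 c 520.5 13.3 size 226.5 170.8 ang 87.1 medz nan mean [nan nan nan]
well 245 c 537.2 -21.2 size 80.6 54.8 ang 88.9 medz nan mean [nan nan nan]
catch [537.967  46.652  90.31 ] [532.144 -80.858  89.537]
bar ang 165.34702363036018
[[-0.916 -0.     0.402]
 [-0.402  0.001 -0.916]
 [-0.    -1.    -0.001]]
```

```bash
python3 -m jog '[1,-28.3,8,-10.7,0,-1.117,0, 1,-28.3,8,-10.7,0,-1.117,0, 1,-28.3,8,-10.7,0,-1.117,0, 1,-28.3,8,-10.7,0,-1.117,0, 1,-28.3,8,-10.7,0,-1.117,0, 1,-28.3,8,-10.7,0,-1.117,0, 1,-28.3,8,-10.7,0,-1.117,0, 1,-28.3,8,-10.7,0,-1.117,0, 1,-28.3,8,-10.7,0,-1.117,0, 1,-28.3,8,-10.7,0,-1.117,0, 1,-28.3,8,-10.7,0,-1.117,0, 1,-28.3,8,-10.7,0,-1.117,0]' 100
python3 - <<'E'
from h import *
np.set_printoptions(precision=2,suppress=True)
s=sense();print(s["qpos"],s["eef_pos"],R.from_quat(s["eef_rot"],scalar_first=True).as_matrix())
d=save("wrist","pics/w1.png");print(np.linalg.inv(d["world_to_cam"])[:3])
E
```

```text
time: 1.35
eef_pos: [436.8, -291.8, 170.0]
eef_rot: [0.49, -0.489, 0.511, -0.51]
wrist_force: [0.3, 0.4, 0.2]
gripper_width: 85.2
[-0.73  0.35 -0.38  0.84  0.    0.88] [ 436.84 -291.82  170.03] [[-0.04 -0.    1.  ]
 [-1.    0.   -0.04]
 [-0.   -1.   -0.  ]]
[[   1.      0.04    0.01  439.7 ]
 [  -0.04    0.96    0.27 -223.77]
 [  -0.     -0.27    0.96  294.69]]
```

View pics/w1.png

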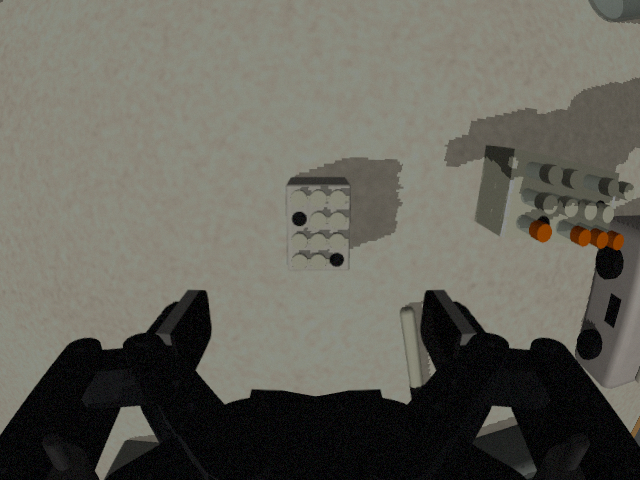

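Wrist view: the block's top face spans columns 289–350, rows 185–270. The bores without tubes are at (299,218) and (337,259).

```bash
cat >> h.py <<'E'
def ray(d,u,v):
    K=d["mtx"];x=(np.asarray(u,float)-K[0,2])/K[0,0];y=(np.asarray(v,float)-K[1,2])/K[1,1]
    r=np.hypot(x,y)+1e-9;k=np.tan(r)/r
    return np.stack([x*k,-y*k,-np.ones_like(x)],-1)
def atz(d,u,v,z):
    T=np.linalg.inv(d["world_to_cam"]);D=ray(d,u,v)@T[:3,:3].T;c=T[:3,3]
    return (c+D*((z-c[2])/D[...,2])[...,None])
def fcloud(d):
    v,u=np.mgrid[:480,:640];P=ray(d,u,v)*d["z_map"][...,None];T=np.linalg.inv(d["world_to_cam"])
    W=P@T[:3,:3].T+T[:3,3]; W[d["z_map"]<=0]=np.nan; return W
E
python3 - <<'E'
from h import *
np.set_printoptions(precision=1,suppress=True)
d=dict(np.load("pics/w1.png.npz"));W=fcloud(d)
print("bench z",np.nanmedian(W[100:170,100:250,2]),"block z",np.nanpercentile(W[188:268,292:347,2],[10,50,80]))
m=np.zeros((480,640),np.uint8);m[150:300,260:380]=np.nan_to_num(W[150:300,260:380,2])>38
m=cv2.medianBlur(m,5)
ct=max(cv2.findContours(m,0,1)[0],key=cv2.contourArea)[:,0]
print(cv2.boundingRect(ct))
p=atz(d,ct[:,0],ct[:,1],48.);print(cv2.minAreaRect(p[:,:2].astype(np.float32)))
# corners by hand, top z=46
for u,v in [(288,185),(349.5,185),(350,270.5),(288.5,270.5),(299,218),(337,259)]: print(u,v,atz(d,np.array(u),np.array(v),46.))
E
python3 -c "
import cv2;i=cv2.imread('pics/w1.png');cv2.imwrite('pics/w1c.png',cv2.resize(i[160:290,260:390],(780,600*1),interpolation=cv2.INTER_CUBIC))"
```

```text
bench z 0.9886091801264456 block z [46.6 50.7 52.2]
(285, 182, 66, 89)
((438.4385681152344, -288.19573974609375), (62.68807601928711, 43.89656448364258), 87.81134033203125)
288 185 [ 419.6 -258.3   46. ]
349.5 185 [ 461.1 -260.    46. ]
350 270.5 [ 460.4 -321.7   46. ]
288.5 270.5 [ 416.2 -319.8   46. ]
299 218 [ 425.9 -281.6   46. ]
337 259 [ 451.2 -312.5   46. ]
```

View pics/w1c.png

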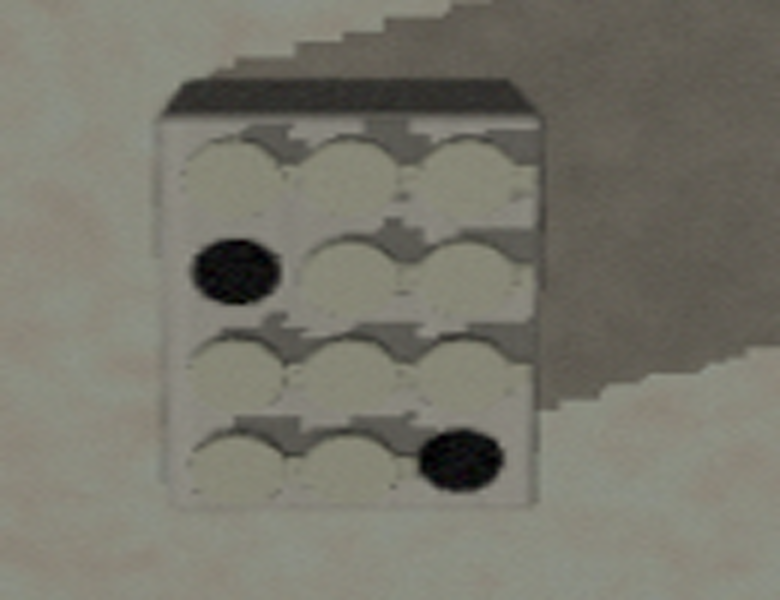

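```bash
python3 -m jog '[1,-0.2,4,0.17,0,0,0, 1,-0.2,8,0.17,0,0,0, 1,-0.2,11,0.17,0,0,0, 1,-0.2,12.5,0.17,0,0,0, 1,-0.2,12.5,0.17,0,0,0, -1,-0.2,12.5,0.17,0,0,0, -1,-0.2,12.5,0.17,0,0,0, -1,-0.2,12.5,0.17,0,0,0, -1,-0.2,12.5,0.17,0,0,0, -1,-0.2,12.5,0.17,0,0,0, -1,-0.2,12.5,0.17,0,0,0, -1,-0.2,12.5,0.17,0,0,0, -1,-0.2,12.5,0.17,0,0,0]' 100
```

```text
time: 2.7
eef_pos: [439.5, -290.6, 46.9]
eef_rot: [-0.49, 0.489, -0.51, 0.511]
wrist_force: [-1.0, 0.1, 6.3]
gripper_width: 41.9
```

```bash
python3 -m jog '[-1,0,-1,0,0,0,0, -1,0,-3,0,0,0,0, -1,0,-6,0,0,0,0, -1,0,-10,0,0,0,0, -1,-2,-14,1,0,0,0, -1,-5,-15.3,2.5,0,0,0, -1,-9,-15.3,4,0,0,0, -1,-13,-15.3,5.5,0,0,0, -1,-16.5,-15.3,7,0,0,0, -1,-18.5,-15.3,7.8,0,0,0, -1,-19.9,-15.3,8.2,0,0,0, -1,-19.9,-15.3,8.2,0,0,0, -1,-19.9,-15.3,8.2,0,0,0]'
python3 - <<'E'
from h import *
np.set_printoptions(precision=2,suppress=True)
s=sense();print(s["qpos"],s["eef_pos"],R.from_quat(s["eef_rot"],scalar_first=True).as_matrix(),s["gripper_width"])
d=save("wrist","pics/w2.png")
E
```

```text
time: 4.0
eef_pos: [529.1, -95.4, 200.0]
eef_rot: [-0.489, 0.49, -0.509, 0.511]
wrist_force: [-0.1, 0.2, -2.4]
gripper_width: 41.9
[-0.32  0.34 -0.31  0.92 -0.    1.3 ] [529.06 -95.36 200.04] [[-0.04  0.    1.  ]
 [-1.   -0.   -0.04]
 [ 0.   -1.    0.  ]] 41.93087841947154
```

View pics/w2.png

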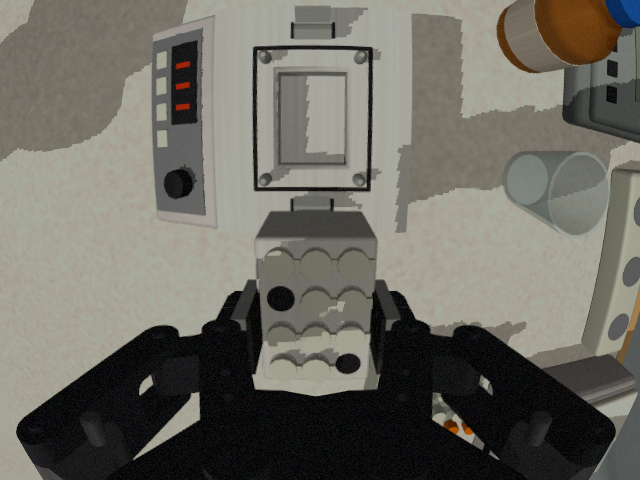

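The well mouth spans about (275,68)–(347,165), with pins at (265,57), (361,57), (265,180) and (360,180), and the black seal frame around them. The block is held upright, its top edge at row 238.

```bash
python3 - <<'E'
from h import *
np.set_printoptions(precision=1,suppress=True)
d=dict(np.load("pics/w2.png.npz"));W=fcloud(d)
g=cv2.cvtColor(d["img"],cv2.COLOR_RGB2GRAY)
print("deck z",np.nanmedian(W[60:180,225:248,2]),np.nanmedian(W[60:180,378:398,2]),"floor",np.nanmedian(W[90:155,290:340,2]))
m=np.zeros_like(g);m[40:197,245:382]=(g[40:197,245:382]<60)
print("edge cols rows",[ (np.where(m[r])[0].min(),np.where(m[r])[0].max()) for r in (70,120,165)],[ (np.where(m[:,c])[0].min(),np.where(m[:,c])[0].max()) for c in (285,310,340)])
vu=np.argwhere(m)
p=atz(d,vu[:,1],vu[:,0],70.)[:,:2].astype(np.float32)
print("seal",cv2.minAreaRect(p))
for u,v in [(265,57),(361,57),(265,180),(360,180)]: print("pin",atz(d,np.array(u),np.array(v),84.))
# second view check of pins from top cam
i=d["img"][...,::-1]
a=cv2.resize(i[40:200,245:380],(540,640),interpolation=cv2.INTER_CUBIC)[:600]
b=cv2.resize(i[200:400,220:420],(400,400),interpolation=cv2.INTER_CUBIC)
c=np.zeros((600,800,3),np.uint8);c[:600,:400]=cv2.resize(a,(400,600));c[:400,400:]=b
cv2.imwrite("pics/w2c.png",a)
for u,v in [(256,238),(376.5,238),(254,388),(380,389)]: print("blk top",atz(d,np.array(u),np.array(v),199.))
for u,v in [(267,212),(366,212)]: print("blk bottom",atz(d,np.array(u),np.array(v),153.))
E
```

```text
deck z 70.97993966935367 70.99568485487268 floor 47.03699175733067
edge cols rows [(np.int64(253), np.int64(371)), (np.int64(253), np.int64(371)), (np.int64(254), np.int64(370))] [(np.int64(46), np.int64(190)), (np.int64(46), np.int64(190)), (np.int64(46), np.int64(190))]
seal ((530.2036743164062, -17.124252319335938), (100.68946075439453, 80.85334014892578), 87.24126434326172)
pin [501.9  23.8  84. ]
pin [563.2  21.1  84. ]
pin [497.8 -57.   84. ]
pin [559.9 -59.7  84. ]
blk top [509.3 -63.1 199. ]
blk top [552.1 -64.9 199. ]
blk top [ 501.2 -130.3  199. ]
blk top [ 555.4 -133.3  199. ]
blk bottom [507.4 -63.8 153. ]
blk bottom [554.4 -65.7 153. ]
```

View pics/w2c.png

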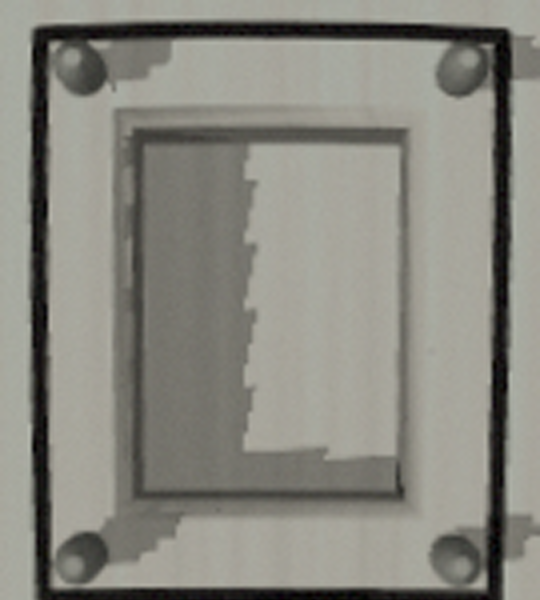

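```bash
python3 -m jog '[-1,-3,0,-0.1,0,0.005,0, -1,-6,0,-0.2,0,0.005,0, -1,-7.77,1,-0.22,0,0.005,0, -1,-7.77,4,-0.22,0,0.005,0, -1,-7.77,6.5,-0.22,0,0.005,0, -1,-7.77,7.2,-0.22,0,0.005,0, -1,-7.77,7.8,-0.22,0,0.005,0, -1,-7.77,8.2,-0.22,0,0.005,0, -1,-7.77,8.2,-0.22,0,0.005,0]'
python3 -m jog '[-1,0,0.3,0,0,0,0, -1,0,0.6,0,0,0,0, -1,0,0.9,0,0,0,0]'
```

```text
time: 4.95
eef_pos: [530.6, -18.7, 118.3]
eef_rot: [-0.488, 0.488, -0.511, 0.513]
wrist_force: [-0.8, -1.0, -3.0]
gripper_width: 41.9
time: 5.25
eef_pos: [531.0, -18.8, 109.5]
eef_rot: [-0.488, 0.487, -0.511, 0.513]
wrist_force: [-0.1, 0.2, -2.5]
gripper_width: 41.5
```

```bash
python3 -m jog '[-1,0,0.4,0,0,0,0, -1,0,0.8,0,0,0,0, -1,0,1.2,0,0,0,0, -1,0,1.5,0,0,0,0, -1,0,1.7,0,0,0,0, -1,0,1.7,0,0,0,0]'; python3 -c "
from rig import sense;s=sense();print(s['eef_pos'],s['wrist_force'],s['eef_rot'])"
```

```text
time: 5.85
eef_pos: [530.8, -18.8, 92.9]
eef_rot: [-0.488, 0.488, -0.511, 0.513]
wrist_force: [-2.3, 0.2, 2.4]
gripper_width: 41.7
[530.84709693 -18.83125616  92.8902497 ] [-2.26148918  0.1663724   2.42676225] [-0.48803246  0.48757654 -0.51063034  0.51317647]
```

```bash
python3 -m jog '[-1,0,0.2,0,0,0,0, 1,0,0.2,0,0,0,0, 1,0,0,0,0,0,0, 1,0,0,0,0,0,0, 1,0,0,0,0,0,0, 1,0,0,0,0,0,0, 1,0,0,0,0,0,0, 1,0,-2,0,0,0,0, 1,0,-5,0,0,0,0, 1,1,-9,0,0,0,0, 1,4,-12,0.2,0,0,0, 1,7,-13,0.3,0,0,0, 1,7.7,-13,0.3,0,0,0, 1,7.7,-13,0.3,0,0,0]'
python3 - <<'E'
from h import *
d=save("wrist","pics/w3.png");W=fcloud(d)
np.set_printoptions(precision=1,suppress=True);print(sense()["eef_pos"],np.nanmedian(W[60:180,225:248,2]),"block",np.nanpercentile(W[85:155,290:340,2],[10,30,50,80]))
cv2.imwrite("pics/w3c.png",cv2.resize(d["img"][20:230,205:420,::-1],(600,586),interpolation=cv2.INTER_CUBIC))
E
```

```text
time: 7.25
eef_pos: [529.6, -96.4, 222.8]
eef_rot: [-0.488, 0.487, -0.511, 0.514]
wrist_force: [-0.4, 0.2, 0.2]
gripper_width: 85.5
[529.1 -95.4 222.3] 71.00019967107761 block [92.5 93.3 96.1 98.1]
```

View pics/w3c.png

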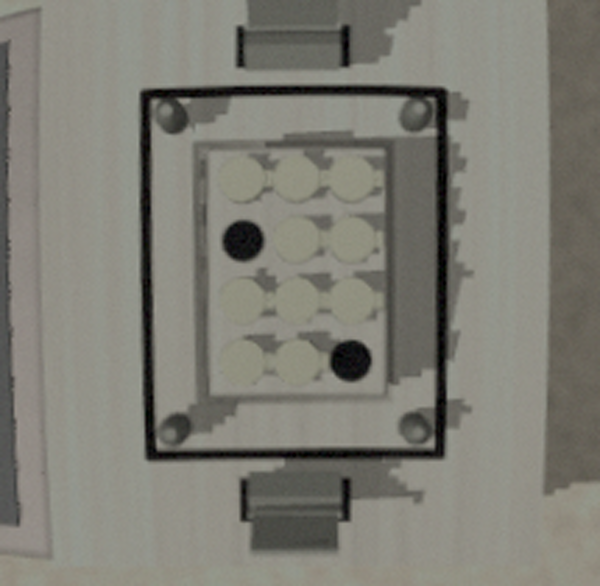

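The block is home: its top reads about 22 mm above the deck, and it sits square in the well, centred between the pins. Next I'll hover over the lid.

```bash
python3 -m jog '[1,-34.8,0,8.34,0,-1.365,0, 1,-34.8,0,8.34,0,-1.365,0, 1,-34.8,0,8.34,0,-1.365,0, 1,-34.8,0,8.34,0,-1.365,0, 1,-34.8,0,8.34,0,-1.365,0, 1,-34.8,0,8.34,0,-1.365,0, 1,-34.8,0,8.34,0,-1.365,0, 1,-34.8,0,8.34,0,-1.365,0, 1,-34.8,2,8.34,0,-1.365,0, 1,-34.8,2,8.34,0,-1.365,0, 1,-34.8,2,8.34,0,-1.365,0, 1,-34.8,2,8.34,0,-1.365,0]'
python3 - <<'E'
from h import *
np.set_printoptions(precision=3,suppress=True)
# refine well from w3
d=dict(np.load("pics/w3.png.npz"));g=cv2.cvtColor(d["img"],cv2.COLOR_RGB2GRAY)
m=np.zeros_like(g);m[48:188,250:372]=(g[48:188,250:372]<55)
n,l,st,_=cv2.connectedComponentsWithStats(m);k=1+np.argmax(st[1:,2]*st[1:,3]);vu=np.argwhere(l==k);print(st[k])
print("seal",cv2.minAreaRect(atz(d,vu[:,1],vu[:,0],70.)[:,:2].astype(np.float32)))
for x,y in [(171,116),(417,114),(174,429),(414,427)]: print(atz(d,np.array(205+x*215/600),np.array(20+y*210/586),84.))
s=sense();print(s["qpos"],s["eef_pos"],R.from_quat(s["eef_rot"],scalar_first=True).as_matrix())
d=save("wrist","pics/w4.png");W=fcloud(d);p=W[np.abs(W[...,2]-64)<9]
for lo,hi in((28,48),(56,75)):
    q=W[(W[...,2]>lo)&(W[...,2]<hi)&(np.hypot(W[...,0]-628,W[...,1]-248)<80)]
    e=np.linalg.eigh(np.cov(q[:,:2].T))[1][:,1]
    print(lo,len(q),np.median(q,0),cv2.minAreaRect(q[:,:2].astype(np.float32)),np.degrees(np.arctan2(e[1],e[0])))
E
```

```text
time: 8.5
eef_pos: [629.3, 248.1, 202.3]
eef_rot: [-0.701, 0.702, -0.09, 0.091]
wrist_force: [0.8, 0.1, 0.1]
gripper_width: 85.4
[ 255   51  111  134 1395]
seal ((530.0798950195312, -17.000015258789062), (100.86930084228516, 81.10477447509766), 87.31309509277344)
[501.636  24.323  84.   ]
[563.186  21.532  84.   ]
[497.66  -56.211  84.   ]
[558.931 -58.883  84.   ]
[ 0.267  0.593  0.108  1.084 -0.001  0.524] [629.288 248.132 202.271] [[ 0.967  0.001  0.254]
 [-0.254 -0.001  0.967]
 [ 0.002 -1.    -0.001]]
28 10729 [625.17  253.226  37.167] ((628.7362670898438, 250.47314453125), (102.49457550048828, 82.6661148071289), 75.19437408447266) 75.70004466862078
56 1729 [626.774 251.373  64.723] ((628.26806640625, 251.2247772216797), (15.78806209564209, 59.877132415771484), 75.0910873413086) 165.22179000846697
```

View pics/w4.png

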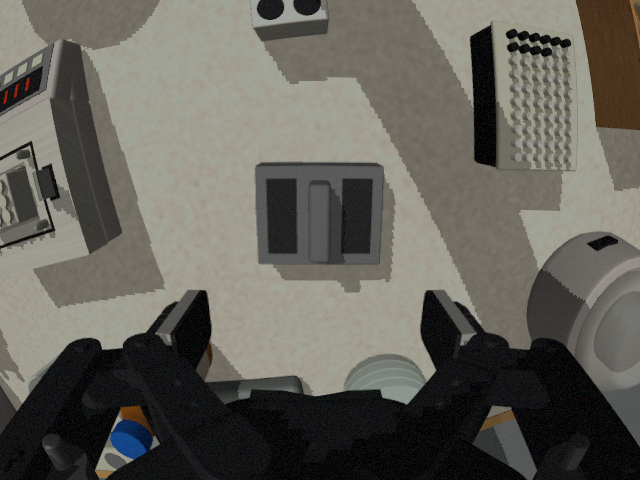

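```bash
python3 -m jog '[1,-0.16,4.5,0.25,0,0,0, 1,-0.16,9,0.25,0,0,0, 1,-0.16,12.5,0.25,0,0,0, 1,-0.16,14.4,0.25,0,0,0, 1,-0.16,14.4,0.25,0,0,0, -1,-0.16,14.4,0.25,0,0,0, -1,-0.16,14.4,0.25,0,0,0, -1,-0.16,14.4,0.25,0,0,0, -1,-0.16,14.4,0.25,0,0,0, -1,-0.16,14.4,0.25,0,0,0, -1,-0.16,14.4,0.25,0,0,0, -1,-0.16,14.4,0.25,0,0,0, -1,-0.16,14.4,0.25,0,0,0, -1,-0.16,14.4,0.25,0,0,0, -1,-0.16,14.4,0.25,0,0,0]' 115
```

```text
time: 10.05
eef_pos: [629.7, 250.9, 60.0]
eef_rot: [-0.701, 0.701, -0.089, 0.092]
wrist_force: [-0.2, -0.7, 5.5]
gripper_width: 13.8
```

```bash
python3 -m jog '[-1,0,-1,0,0,0,0, -1,0,-4,0,0,0,0, -1,0,-8,0,0,0,0, -1,0,-12,0,0,0,0, -1,0,-16,0,0,0,0, -1,1,-19,-2,0,0,0, -1,2,-19,-6,0,0,0, -1,4,-19,-10,0,-0.1,0, -1,6,-19,-14,0,-0.213,0, -1,7,-19,-18,0,-0.213,0, -1,8,-19,-22,0,-0.213,0, -1,8.74,-19,-24.5,0,-0.213,0, -1,8.74,-19,-25.4,0,-0.213,0, -1,8.74,-19,-25.4,0,-0.213,0, -1,8.74,-19,-25.4,0,-0.213,0]'
python3 - <<'E'
from h import *
np.set_printoptions(precision=3,suppress=True)
d=save("wrist","pics/w5.png")
s=sense();print(s["qpos"],s["eef_pos"],R.from_quat(s["eef_rot"],scalar_first=True).as_matrix(),s["gripper_width"],s["wrist_force"])
E
```

```text
time: 11.55
eef_pos: [648.8, -15.9, 250.4]
eef_rot: [0.707, -0.707, 0.014, -0.017]
wrist_force: [0.5, -1.4, -2.0]
gripper_width: 13.6
[-0.138  0.511  0.091  1.148  0.001 -0.095] [648.847 -15.474 250.364] [[ 0.999  0.004  0.042]
 [-0.042  0.     0.999]
 [ 0.004 -1.     0.   ]] 13.662924283811483 [ 0.561  0.361 -2.046]
```

View pics/w5.png

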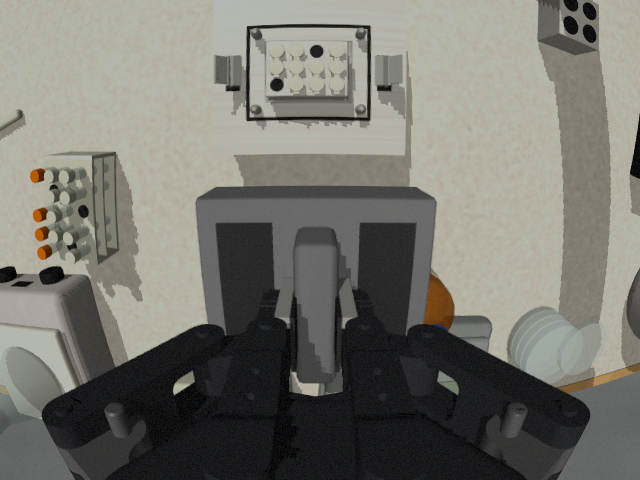

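Wrist view: the seal frame is at (247,25)–(370,120), with the block seated inside it. The held lid's front top edge runs from (199,200) to (435,198).

```bash
python3 - <<'E'
from h import *
np.set_printoptions(precision=2,suppress=True)
d=dict(np.load("pics/w5.png.npz"));g=cv2.cvtColor(d["img"],cv2.COLOR_RGB2GRAY);W=fcloud(d)
m=np.zeros_like(g);m[15:128,242:375]=(g[15:128,242:375]<60)
n,l,st,_=cv2.connectedComponentsWithStats(m);k=1+np.argmax(st[1:,2]*st[1:,3]);vu=np.argwhere(l==k);print(st[k])
print("seal",cv2.minAreaRect(atz(d,vu[:,1],vu[:,0],70.)[:,:2].astype(np.float32)),"deck z",np.nanmedian(W[30:110,380:400,2]),np.nanmedian(W[126:145,250:370,2]))
m=(np.abs(W[...,2]-227)<10); m[:190]=0;m[300:]=0
q=W[m];print("lidtop",len(q),np.median(q,0),q[:,0].min())
# lid top edges along rows/cols
for u,v in [(198,201),(435,199),(317,198)]: print("front top",atz(d,np.array(u),np.array(v),226.4))
# plane fit of lid top
w=W[200:330,200:432].reshape(-1,3);w=w[np.abs(w[:,2]-227)<8];A=np.c_[w[:,:2]-w[:,:2].mean(0),np.ones(len(w))];print("tilt",np.linalg.lstsq(A,w[:,2],rcond=None)[0],w.mean(0))
cv2.imwrite("pics/w5c.png",np.vstack([cv2.resize(d["img"][15:130,200:420,::-1],(790,413),interpolation=cv2.INTER_CUBIC),cv2.resize(d["img"][180:232,190:445,::-1],(790,161),interpolation=cv2.INTER_CUBIC)]))
E
```

```text
[ 246   24  125   97 1046]
seal ((529.9320068359375, -17.170909881591797), (100.85344696044922, 80.79596710205078), 87.34124755859375) deck z 71.59686848629204 71.02337808402353
lidtop 20479 [624.09 -14.63 227.48] 604.689892691724
front top [605.82 -63.57 226.4 ]
front top [609.23  35.83 226.4 ]
front top [607.2  -13.66 226.4 ]
tilt [  0.    -0.   227.55] [631.06 -15.31 227.55]
```

View pics/w5c.png

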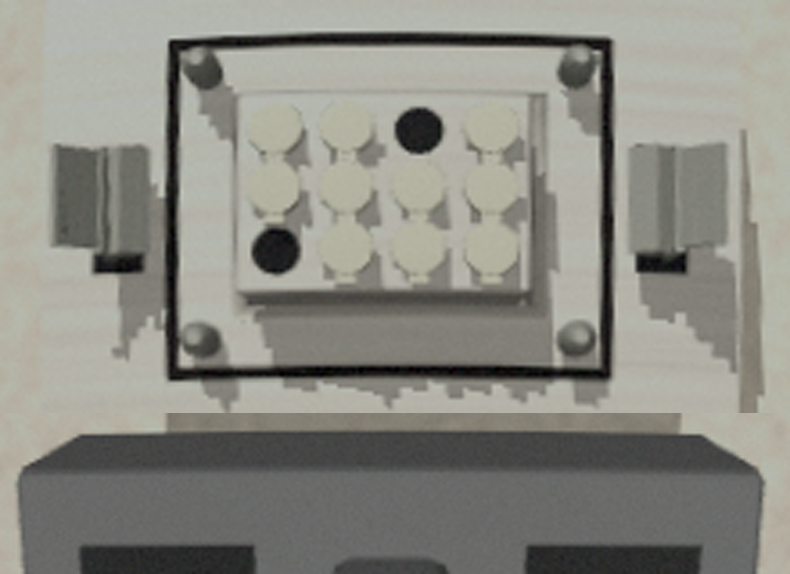

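```bash
python3 -m jog '[-1,-4,0,-0.2,0,0.005,0, -1,-8,0,-0.4,0,0.005,0, -1,-11,1,-0.67,0,0.005,0, -1,-11.77,4,-0.67,0,0.005,0, -1,-11.77,7,-0.67,0,0.005,0, -1,-11.77,8.5,-0.67,0,0.005,0, -1,-11.77,8.5,-0.67,0,0.005,0, -1,-11.77,8.5,-0.67,0,0.005,0, -1,-11.77,8.5,-0.67,0,0.005,0]'; python3 - <<'E'
from h import *
np.set_printoptions(precision=3,suppress=True)
s=sense();print(s["eef_pos"],R.from_quat(s["eef_rot"],scalar_first=True).as_matrix(),s["wrist_force"])
d=save("scene","pics/s6.png");cv2.imwrite("pics/s6c.png",cv2.resize(d["img"][170:290,230:350,::-1],(600,600),interpolation=cv2.INTER_CUBIC))
E
```

```text
time: 12.5
eef_pos: [532.4, -16.7, 166.2]
eef_rot: [0.707, -0.707, 0.014, -0.019]
wrist_force: [1.2, 0.2, -1.8]
gripper_width: 13.7
[532.39  -16.741 166.167] [[ 0.999  0.006  0.046]
 [-0.046 -0.     0.999]
 [ 0.006 -1.     0.   ]] [ 1.199  0.197 -1.755]
```

```bash
python3 -m jog '[-1,-0.15,0,-0.05,0,0,0.004, -1,-0.15,0.5,-0.05,0,0,0.004, -1,-0.15,1,-0.05,0,0,0.004, -1,-0.15,1.4,-0.05,0,0,0.004, -1,-0.15,1.7,-0.05,0,0,0.004, -1,-0.15,2,-0.05,0,0,0.004, -1,-0.15,2.2,-0.05,0,0,0.004, -1,-0.15,2.3,-0.05,0,0,0.004, -1,-0.15,2.3,-0.05,0,0,0.004]'; python3 - <<'E'
from h import *
np.set_printoptions(precision=3,suppress=True)
s=sense();print(s["eef_pos"],R.from_quat(s["eef_rot"],scalar_first=True).as_matrix()[:,0],s["wrist_force"])
E
```

```text
time: 13.45
eef_pos: [531.0, -17.4, 143.1]
eef_rot: [0.707, -0.707, 0.016, -0.017]
wrist_force: [-0.8, 0.5, -1.0]
gripper_width: 14.0
[530.979 -17.36  143.078] [ 0.999 -0.047  0.002] [-0.791  0.514 -1.046]
```

On target with no contact force. Rim is about 13 mm above the deck. I'll press on in small steps.

```bash
python3 -m jog '[-1,0,0.1,0,0,0,0, -1,0,0.2,0,0,0,0, -1,0,0.3,0,0,0,0, -1,0,0.4,0,0,0,0, -1,0,0.5,0,0,0,0]' 120; python3 -m jog '[-1,0,0.1,0,0,0,0, -1,0,0.2,0,0,0,0, -1,0,0.3,0,0,0,0]'
```

```text
time: 13.95
eef_pos: [531.7, -17.4, 138.7]
eef_rot: [-0.707, 0.707, -0.015, 0.018]
wrist_force: [0.4, -0.2, 5.5]
gripper_width: 13.5
time: 14.25
eef_pos: [532.6, -17.6, 137.0]
eef_rot: [-0.707, 0.707, -0.014, 0.019]
wrist_force: [-0.8, 0.6, 5.3]
gripper_width: 13.8
```

```bash
python3 -m jog '[-1,-0.1,0.2,0,0,0,0.004, -1,-0.1,0.4,0,0,0,0.004, -1,-0.1,0.6,0,0,0,0.004, -1,-0.1,0.8,0,0,0,0.004, -1,-0.1,0.8,0,0,0,0.004]'; python3 - <<'E'
from h import *
np.set_printoptions(precision=3,suppress=True)
s=sense();print(s["eef_pos"],R.from_quat(s["eef_rot"],scalar_first=True).as_matrix()[:,[0,2]].T,s["wrist_force"],s["moment"])
E
```

```text
time: 14.75
eef_pos: [530.6, -17.3, 130.0]
eef_rot: [-0.707, 0.707, -0.016, 0.016]
wrist_force: [-6.4, 1.2, 14.4]
gripper_width: 13.7
[530.606 -17.298 130.005] [[ 0.999 -0.046  0.001]
 [ 0.046  0.999 -0.   ]] [-6.354  1.186 14.41 ] [0.377 1.184 0.028]
```

```bash
python3 -m jog '[-1,0.08,0.2,0,0,0,0, -1,0.08,0.4,0,0,0,0, -1,0.08,0.4,0,0,0,0, -1,0.08,0.4,0,0,0,0]'; python3 - <<'E'
from h import *
np.set_printoptions(precision=3,suppress=True)
s=sense();print(s["eef_pos"],R.from_quat(s["eef_rot"],scalar_first=True).as_matrix()[:,[0,2]].T,s["wrist_force"],s["moment"])
d=save("scene","pics/s7.png");t=save("top","pics/t7.png");w=save("wrist","pics/w7.png")
f=lambda d,u0,u1,v0,v1:cv2.resize(d["img"][v0:v1,u0:u1,::-1],(400,300),interpolation=cv2.INTER_CUBIC)
cv2.imwrite("pics/m7.png",np.vstack([np.hstack([f(d,230,350,190,280),f(t,295,375,220,280)]),np.hstack([f(w,140,500,60,330),f(w,0,640,0,480)])]))
E
```

```text
time: 15.15
eef_pos: [530.6, -17.3, 129.9]
eef_rot: [-0.707, 0.707, -0.016, 0.017]
wrist_force: [-14.6, 2.0, 37.0]
gripper_width: 13.3
[530.64  -17.3   129.948] [[ 0.999 -0.046  0.001]
 [ 0.046  0.999 -0.001]] [-14.635   2.009  37.014] [ 0.524  2.81  -0.008]
```

View pics/m7.png

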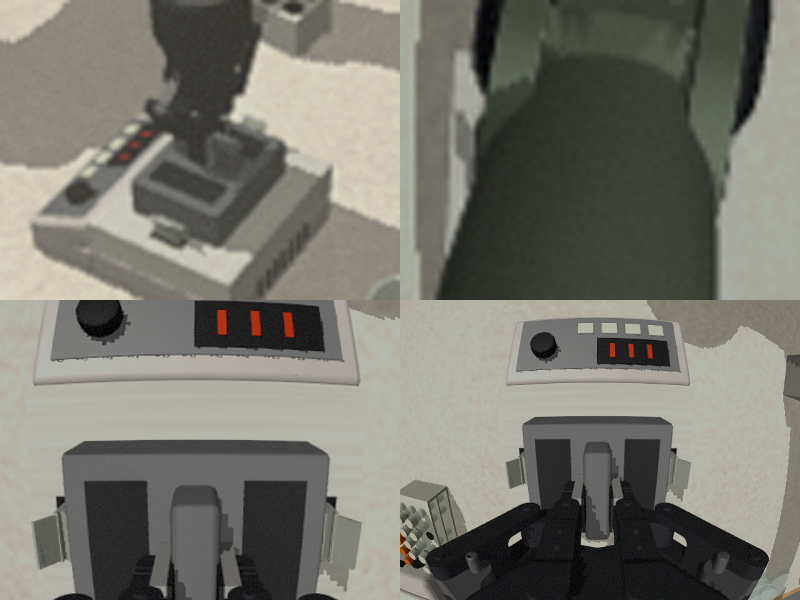

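```bash
python3 -m jog '[-1,0,0.22,0,0,0,0, -1,0,0.22,0,0,0,0, -1,0,0.22,0,0,0,0, -1,0,0.22,0,0,0,0, -1,0,0.22,0,0,0,0, -1,0,0.22,0,0,0,0]'; python3 - <<'E'
from h import *
np.set_printoptions(precision=3,suppress=True)
d=dict(np.load("pics/w7.png.npz"));W=fcloud(d)
u0,v0=140,60 
def reg(x0,x1,y0,y1): # crop coords lower-left panel 400x300 -> px
    q=W[int(60+y0*.9):int(60+y1*.9),int(140+x0*.9):int(140+x1*.9)].reshape(-1,3);return np.nanmedian(q,0)
print("lid L",reg(70,84,170,260),"lid R",reg(308,322,170,260),"front",reg(90,300,160,175),"deck",reg(80,320,100,130))
w=W[int(60+155*.9):int(60+270*.9),int(140+70*.9):int(140+322*.9)].reshape(-1,3);w=w[np.abs(w[:,2]-107)<6];A=np.c_[w[:,:2]-w[:,:2].mean(0),np.ones(len(w))];print("plane",np.linalg.lstsq(A,w[:,2],rcond=None)[0])
s=sense();print(s["eef_pos"],s["wrist_force"],s["joint_vel"].max())
E
```

```text
time: 15.9
eef_pos: [530.6, -17.3, 130.0]
eef_rot: [-0.706, 0.707, -0.015, 0.017]
wrist_force: [-6.6, 0.7, 20.6]
gripper_width: 13.9
lid L [510.201 -62.778 107.032] lid R [514.442  29.476 106.957] front [493.653 -15.987 106.979] deck [477.422 -13.162  71.005]
plane [  0.006  -0.001 107.188]
[530.608 -17.277 130.   ] [-6.621  0.713 20.556] 0.00037559967950688826
```

```bash
python3 -c "
from rig import finish_job,sense;print(finish_job());print(sense()['wrist_force'])"
```

```text
the job is handed in; nothing more can be done
None
the job is handed in; nothing more can be done
```

The job is handed in. The block is in the heater's well and the lid is on over it, with the gripper still pressing it down. Handing in took about 16 s of the 67 s and reported no verdict.

- **Block:** I gripped it across its 44 mm side, lowered it into the well and let go. The wrist camera then showed it square in the well, with its top about 22 mm above the deck, which is fully home.
- **Lid:** I gripped it by the bar, lined it up over the pins and pressed it straight down. The push was about 5 N where the beads first met the catches. I pressed to 37 N to confirm it had bottomed and it moved no further. The lid top then measured 36.0 mm above the deck and level at both ends, so the rim is on the deck.
- **Final hold:** the grip is set to 120 N and the wrist force was steady at about 21 N down, with about 7 N sideways towards −x.

**Not confirmed:**
- **Catches:** I could not read the catch angles. That both snapped over rests on the lid being flat and bottomed, and on both catches looking alike in the wrist view.
- **Bystanders:** I did not re-measure their positions at the end. I routed the moves clear of them and saw no unexpected contact force.

**Small disagreement:** the gripper's opening read about 2 mm less than the actual widths on both parts. I took this as pad give or a reading offset.

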